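Open the tortilla press with the fingertips

ROBOT

A 7-joint arm with a two-finger parallel gripper is mounted at the origin on the work surface. World frame = base frame: x ahead of the robot, y to its left, z up, the work surface at z = 0. Lengths are in mm, angles in rad, forces in N, time in s.
With the tool pointing down it reaches from about 425 to 925 mm from the base axis. Payload 6.8 kg.
Tool frame: the origin (TCP) lies between the finger pads; the fingertips stand 19 mm ahead of it and the grasp point (between the pads) is the TCP; z points along the fingers, y is the direction in which the jaws open and shut (so a half turn about z gives the same grasp; the last joint's range is limited). The gripper opens to 88 mm and grips with 3 to 60 N. Pads are 20 mm wide; open, the fingers measure 115 mm over their backs; the gripper's body (75 mm by 178 mm) begins 61 mm behind the grasp point.
Start: joints at [-1.437, 0.477, 0.022, 1.555, -0.011, 1.109, -0.083], TCP at [161.624, 655.381, 241.664] pointing down, gripper open.
Joint ranges: [-2.96, 2.96], [-0.34, 2.1], [-1.41, 1.46], [0.24, 2.44], [-1.37, 4.51], [0.17, 1.92], [-2.96, 2.96]. Speed limits (rad/s): [2.39, 2.39, 3.14, 3.14, 3.14, 3.14, 3.14].

INTERFACE

Orientations are given as a rotation vector (axis times angle).
In Python, from bench import env gives the robot as it stands.
- The arm moves only by the shell command python3 -m handwheel 'ROWS' [OPENING]. ROWS is JSON, a list of rows, each a list of 4 numbers: the shift along the world's x, y, z in cm, then the turn about the world's z in degrees. In form: [[tx, ty, tz, yaw], ...]. A call has 1 to 20 rows; each row shifts and turns the pose as measured when the row begins; what a row does not reach is not made up. A row lasts 1/12 s, in which the tool goes at most 41.7 mm and 7.16 degrees, less where a joint would pass 70% of its speed; a pose out of reach is approached as far as the arm can. A call is refused whole if a number of a shift passes 4.17 or a number of a turn 7.16, either way. A call with a gripper value outside its range is refused whole. OPENING is the closure, from -1 (fully open) to 1 (shut), set as the call begins (- or left out, the last holds). The fingers move at their own pace and stop on an object; the grip force is fixed at half the most. Time passes only in rows, so rows that do not move let the fingers close. It gives the time, the measured TCP pose, the force and the opening at its end, in the units of the state.
- env.get_obs(): the state, without advancing time (a new reading comes with each control period).
- env.read_camera(name): name is "side" or "top" or "wrist"; returns the picture (480x640x3 uint8, red, green, blue); there is no depth.
- env.camera_params(name): a dict with "intrinsics" (3x3 intrinsics, pixels), "eye" and "orientation" of the camera in the world. Camera axes: x right, y up, looking along -z (the intrinsics and any distortion apply to the point x, -y, -z); pixel columns grow to the right and rows downward; lengths in mm; the calibration is good to about 2 mm. A picture is of the moment at which its call begins: read the wrist's pose just before it. camera_params takes no time and is no camera call; for the wrist camera it gives the pose at the moment of the call.
- env.sign_off(): hands the job in, once; it reports no verdict.
The state is a dict: "t": time; "joint_pos": joint angles; "qd": joint speeds; "effort": joint torques, N m; "ee_pos": TCP position; "ee_rot": TCP orientation; "wrist_force": force on the tool from outside, world axes, zero at the start; "wrist_torque": the same for the moment, N m; "grip_width": opening from 0.0 (shut) to 1.0 (fully open).
Only numpy, scipy, OpenCV 4.12 (cv2) and the standard library are available. Lean on these libraries where they do the work, as an engineer would, in place of code of your own. Each camera call takes 0.05 s, during which the arm holds its last target. There are 200 camera calls.

TASK

Open the tortilla press ready for the next ball of dough: first throw its lever all the way over to the front, then flip the top plate up by one of its finger lugs and back past upright, so that lever and plate both lie open on their stops by their own weight. Do it by pushing gently with the closed fingers: take nothing between them, do not lift or shift the press itself, and leave everything else where it stands.

Things in the scene. Friction and masses are not known exactly. Their poses are not given: they have to be found in the camera images.
- press: Cast aluminium tortilla press, shut, 3.2 kg, standing loose on four rubber feet. Origin: centre of its underside; +x from the lever pivot (front) to the plate hinge (back), +y to its left, +z up. Lower plate: disc of 92 radius, face at z = 42. Feet and cross bars reach x = +-123, y = +-75. Two ears that hold the lever pivot: x = -118, up to 28 either side of y = 0, top at z = 78.
- lever (a joint): Angle of the pressing lever about its pivot pin, rad: 0 = lying back over the top plate, rising 0.35 rad above level towards the back; upright at 1.22; 2.53 = thrown over to the front, on its stop, pointing 0.26 rad above level. It swings freely: past about 1.3 it falls on to the front stop by its own weight (0.28 kg), short of that it falls back.
- lever_pivot (a point): Centre of the lever's pivot pin (along the press's y), at x = -118, z = 64 of the press.
- lever_end (a point): Free end of the lever on its middle line, 220 from the pivot; +x runs along the lever from pivot to end. With the lever back it is 139 above the table, 86 above the top plate and 89 behind the middle of the press. The last 100 is a round grip 24 thick with a round end; the rest is a flat bar 20 wide, 15 thick.
- plate (a joint): Opening angle of the top plate about its hinge pin, rad: 0 = shut, 1.57 = upright, 2.05 = leaning back on its stop. The hinge is free: short of about 1.6 the plate falls shut, past it it falls open (plate about 0.65 kg; some 5 N upwards at a lug raises it). It cannot rise while the lever lies over it.
- plate_hinge (a point): Middle of the plate's hinge pin (along the press's y), at x = 115, z = 53 of the press.
- plate_mid (a point): Centre of the top plate, a disc of 95 radius and 10 thick (43 to 53 above the table when shut), at mid-thickness; +x towards the hinge, +z its upper side.
- lug_left (a point): Left finger lug: a flat cast tab on the top plate's rim, 60 degrees to the left of the front, 34 wide, 8 thick, round-ended, reaching 130 from the plate's centre. This point is on its underside, 115 from the plate's centre; with the plate shut it is 45 above the table with nothing below it.
- lug_right (a point): Right finger lug, the mirror image of the left one, 60 degrees to the right of the front; this point is on its underside, 115 from the plate's centre.
- bowls: stack of three nested steel bowls, 190 wide, 82 high, loose (origin: centre of its underside); to be left where it stands
- tub: yellow plastic box, lid shut by four clip-on latches, 154 x 214 x 92, loose (origin: centre of its underside); to be left where it stands
- cup: clay cup, 76 across, 78 high, loose, stands near one side of the press (origin: centre of its underside); to be left where it stands
- spatula: silicone spatula with a bamboo handle, 297 long, 54 wide, 18 high, lying flat near the other side of the press, its blade along its +x; origin 130 mm from the butt end of the handle, at table height; to be left where it stands
- mortar: three-legged stone mortar with its pestle standing in it, 170 across, 145 high, loose (origin: centre of its underside); to be left where it stands
- salt: glass salt jar with a steel cap, 72 across, 105 high, loose (origin: centre of its underside); to be left where it stands
- dish: small white saucer, 156 across, 16 high, loose (origin: centre of its underside); to be left where it stands

How it is judged:
By the outcome, as a careful person would: the job done as asked, in the order asked, and still so for the second after the job is handed in, with the robot touching nothing.
It also fails if it takes over 64 s, if anything falls off the work surface, if the arm or the gripper's body presses on something with over 40 N, if the wrist force passes 120 N, or if a joint passes its speed limit or range.

## Working session

There is one attempt and no reset: what is moved stays moved. The work goes in short steps, Python scripts to look and compute and a shell command to move; the robot and the scene stay as the last step left them, time stands still between calls to the robot, and variables do not carry over. Pictures are saved under pics/ and viewed, about 8 in all and at most 12, crops included, and the job is handed in when it is done.

```bash
mkdir -p pics; cat > h.py <<'E'
import numpy as np,cv2
from bench import env
from scipy.spatial.transform import Rotation as R
def rot(p):
    o=np.array(p["orientation"],float)
    return o if o.shape==(3,3) else (R.from_rotvec(o).as_matrix() if o.size==3 else R.from_quat(o).as_matrix())
def ray(p,u,v):
    d=np.linalg.inv(np.array(p["intrinsics"]))@[u,v,1.]
    return np.array(p["eye"],float),rot(p)@(d*[1,-1,-1])
def plane(p,u,v,z):
    e,d=ray(p,u,v); return e+d*(z-e[2])/d[2]
def proj(p,X):
    c=rot(p).T@(np.array(X,float)-p["eye"]); q=np.array(p["intrinsics"])@(c*[1,-1,-1]); return q[:2]/q[2]
def snap(n,f):
    i=env.read_camera(n); cv2.imwrite(f,i[:,:,::-1]); return i
E
python3 - <<'E'
from h import *
for n in("top","side"):
    print({k:np.array(v).round(3).tolist() if not isinstance(v,str) else v for k,v in env.camera_params(n).items()}); snap(n,f"pics/{n}0.png")
print(env.get_obs())
E
```

```text
{'intrinsics': [[543.13, 0.0, 323.419], [0.0, 543.13, 238.85], [0.0, 0.0, 1.0]], 'eye': [222.899, -19.56, 1389.249], 'orientation': [0.175, -0.178, -1.575]}
{'intrinsics': [[618.588, 0.0, 324.548], [0.0, 618.588, 229.303], [0.0, 0.0, 1.0]], 'eye': [-90.497, -843.173, 996.332], 'orientation': [0.817, -0.258, -0.578]}
{'t': 0.1, 'joint_pos': array([-1.43716028,  0.47769768,  0.02235417,  1.55632061, -0.01147394,
        1.10930964, -0.08306747]), 'qd': array([ 0.00021991, -0.0028112 ,  0.00029795, -0.00198489, -0.00019985,
        0.00020123,  0.0007326 ]), 'effort': array([ 4.43352910e-03, -5.84088778e+01,  1.54004294e+00, -2.73311502e+01,
       -5.42071892e-02,  1.31284518e-02,  7.12203109e-05]), 'ee_pos': array([161.48926316, 654.88012851, 240.80591057]), 'ee_rot': array([-3.78703452e-01, -3.11863258e+00,  2.52291614e-03]), 'wrist_force': array([-0.50079846, -0.21948767, -0.43254452]), 'wrist_torque': array([-0.01245954,  0.00930662, -0.0033855 ]), 'grip_width': 0.9976903150917154}
```

View pics/top0.png

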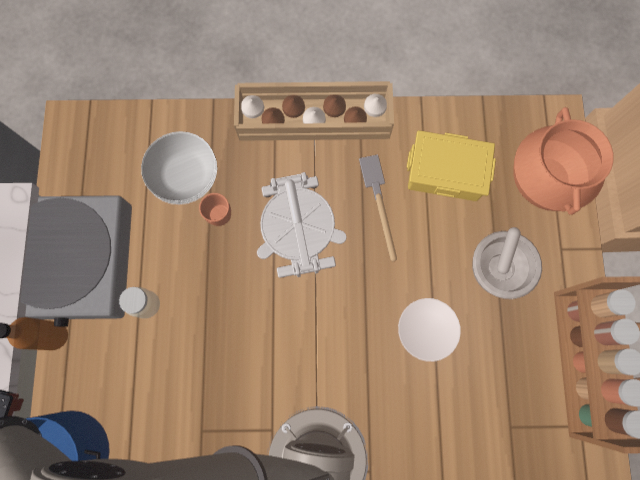

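View pics/side0.png

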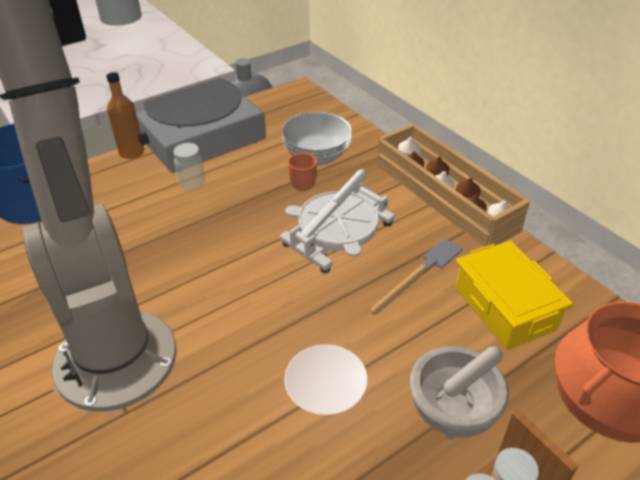

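The top view shows the press at about (298,222) with its front towards the robot. The lever end is at about (293,185), the lugs at about (338,237) and (264,251), the cup at (214,208), and the spatula runs from (371,160) to (392,258). I'll enlarge the press and cast rays.

```bash
python3 - <<'E'
from h import *
i=cv2.imread("pics/top0.png"); c=i[165:285,190:350]
cv2.imwrite("pics/crop0.png",cv2.resize(c,None,fx=5,fy=5,interpolation=cv2.INTER_CUBIC))
p=env.camera_params("top")
for n,u,v,z in[("lugR",344,238,49),("lugL",258,253,49),("plate",298,224,53),("leverend",292,182,139),("cup",215,208,78),("spbutt",392,258,8),("sptip",371,157,8)]:
    print(n,plane(p,u,v,z).round(0))
E
```

```text
lugR [530. -76.  49.]
lugL [494. 142.  49.]
plate [567.  41.  53.]
leverend [650.  51. 139.]
cup [605. 248.  78.]
spbutt [ 485. -200.    8.]
sptip [ 763. -155.    8.]
```

View pics/crop0.png

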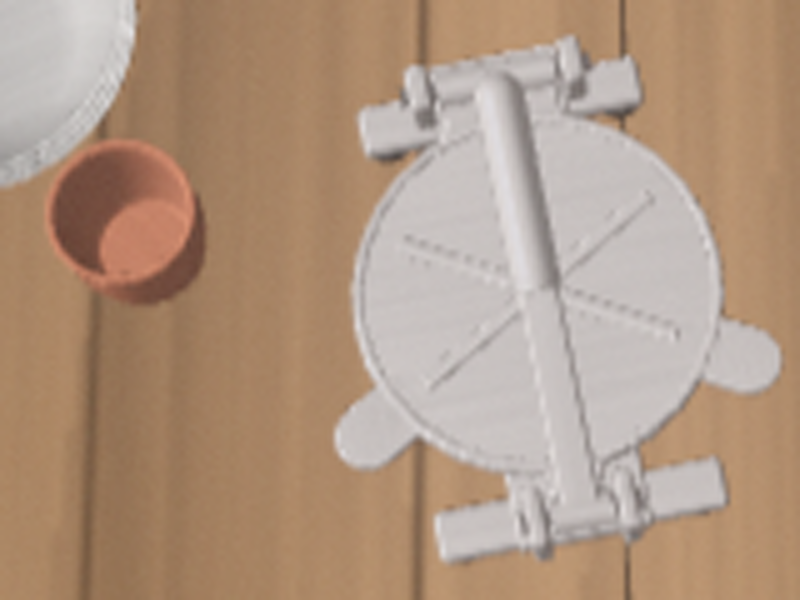

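Measured press pose: centre about (569,42), yaw about +10° (x̂≈(.985,.17)). The lug spacing of about 226 agrees with the given 225, and the lever end agrees within about 8 mm. I'll move behind the lever end with the fingers shut.

```bash
python3 -m handwheel '[[0.7,-3.4,1,0],[0.7,-3.4,1,0],[0.7,-3.4,1,0],[0.7,-3.4,1,0],[0.7,-3.4,1,0],[0.7,-3.4,1,0],[3.1,-2.5,0,3],[3.1,-2.5,0,3],[3.1,-2.5,0,3],[3.1,-2.5,0,3],[3.1,-2.5,0,3],[3.1,-2.5,0,3],[3.1,-2.5,0,3],[3.1,-2.5,0,3]]' 1
```

```text
t: 1.27
ee_pos: [448.9, 232.6, 296.3]
ee_rot: [0.338, -3.12, 0.014]
wrist_force: [1.0, 2.0, 0.7]
grip_width: 0.009
```

```bash
python3 -m handwheel '[[3.2,-2.1,0,0],[3.2,-2.1,0,0],[3.2,-2.1,0,0],[3.2,-2.1,0,0],[3.2,-2.1,0,0],[3.2,-2.1,0,0],[3.2,-2.1,0,0],[3.2,-2,0,0],[0,0,0,0]]' 1
python3 - <<'E'
from h import *
p=env.camera_params("wrist"); i=snap("wrist","pics/w1.png")
for n,X in [("leverend",(657,57,139)),("pivot",(453,22,64)),("hinge",(682,62,53)),("lugL",(486,142,49)),("lugR",(524,-80,49))]: print(n,proj(p,X).round())
E
```

```text
t: 2.02
ee_pos: [717.3, 46.6, 291.9]
ee_rot: [0.334, -3.116, 0.021]
wrist_force: [-1.4, -0.7, -0.1]
grip_width: 0.005
leverend [349. 146.]
pivot [ 362. -158.]
hinge [341. 168.]
lugL [499. -57.]
lugR [211. -70.]
```

View pics/w1.png

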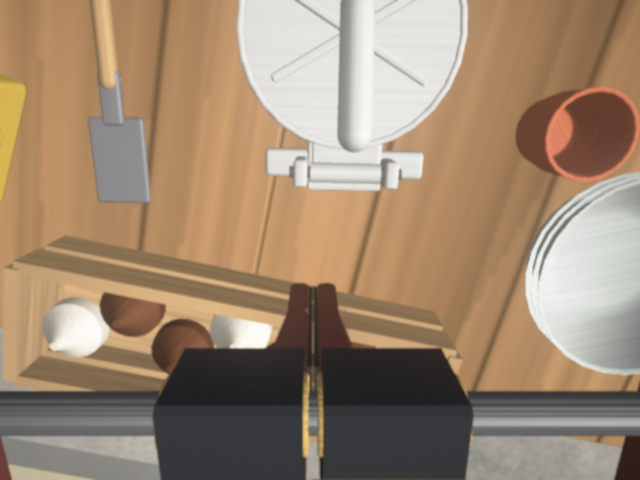

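The wrist view agrees with the estimate: lever end at (357,150) against (349,146) predicted, hinge at (345,172) against (341,168). I'll shift +y onto the lever line, descend behind the end, and approach.

```bash
python3 -m handwheel '[[0,1.2,-2,0],[0,1.2,-3.3,0],[0,0,-3.3,0],[0,0,-3.3,0],[0,0,-3,0],[0,0,-1,0],[0,0,0,0]]' 1; python3 -m handwheel '[[-1.2,-0.2,0,0],[-1.2,-0.2,0,0],[-0.5,-0.1,0,0],[0,0,0,0]]' 1
```

```text
t: 2.65
ee_pos: [711.0, 79.7, 128.1]
ee_rot: [0.341, -3.115, 0.011]
wrist_force: [-0.5, -0.1, 0.4]
grip_width: 0.004
t: 2.98
ee_pos: [681.4, 77.5, 132.4]
ee_rot: [0.346, -3.117, 0.008]
wrist_force: [0.3, 0.7, 0.6]
grip_width: 0.008
```

```bash
python3 -m handwheel '[[-0.3,-1.2,-0.2,0],[-0.3,-0.2,0,0],[-0.3,0,0,0],[-0.4,-0.1,0.1,0],[-0.4,-0.1,0.2,0]]' 1; python3 -m handwheel '[[-0.4,-0.1,0.5,0],[-0.4,-0.1,0.6,0],[-0.4,-0.1,0.7,0],[-0.4,-0.1,0.7,0]]' 1
python3 - <<'E'
from h import *
a=snap("side","pics/s2.png")[130:290,250:420]; b=env.read_camera("wrist")
cv2.imwrite("pics/v2.png",np.hstack([cv2.resize(a,(450,424)),cv2.resize(b,(350,424))])[:,:,::-1])
E
```

```text
t: 3.4
ee_pos: [670.2, 61.5, 139.2]
ee_rot: [-0.346, 3.112, -0.006]
wrist_force: [10.6, 3.6, 2.2]
grip_width: 0.003
t: 3.73
ee_pos: [658.0, 59.1, 167.9]
ee_rot: [-0.346, 3.101, -0.003]
wrist_force: [1.0, 1.6, -0.2]
grip_width: 0.006
```

View pics/v2.png

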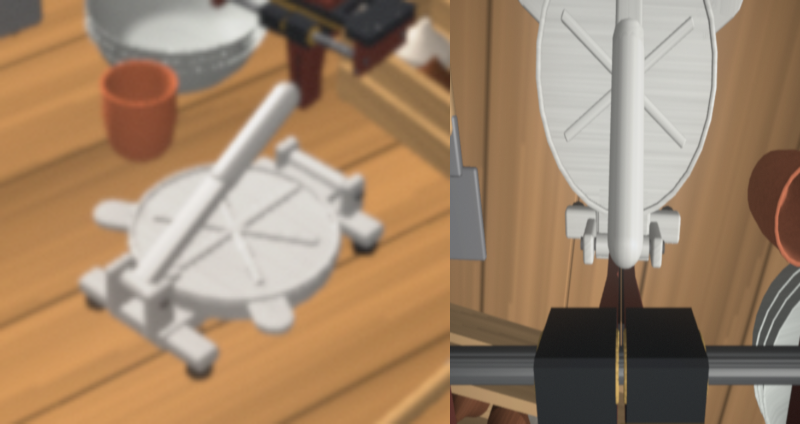

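The lever is rising, with contact centred on the fingertips. I'll follow the arc.

```bash
python3 -m handwheel '[[-0.7,-0.1,0.2,0],[-0.7,-0.1,0.4,0],[-0.7,-0.1,0.5,0],[-0.7,-0.1,0.5,0],[-0.8,-0.1,0.6,0],[-0.8,-0.1,0.6,0]]' 1;  python3 -m handwheel '[[-0.8,-0.1,0.6,0],[-0.8,-0.1,0.6,0],[-0.8,-0.1,0.6,0],[-0.8,-0.1,0.6,0]]' 1
```

```text
t: 4.33
ee_pos: [632.0, 53.9, 208.0]
ee_rot: [-0.341, 3.056, -0.007]
wrist_force: [5.6, 0.9, 3.5]
grip_width: 0.006
t: 4.67
ee_pos: [603.5, 48.5, 237.1]
ee_rot: [-0.338, 3.043, -0.01]
wrist_force: [4.0, -0.1, 3.8]
grip_width: 0.005
```

```bash
python3 -m handwheel '[[-0.8,-0.1,0.2,0],[-0.8,-0.1,0.2,0],[-0.8,-0.1,0.2,0],[-0.8,-0.1,0.3,0],[-0.8,-0.1,0.3,0],[-0.8,-0.1,0.2,0],[-0.8,-0.1,0.2,0],[-0.8,-0.1,0.2,0]]' 1; python3 -m handwheel '[[-0.8,-0.2,0.1,0],[-0.8,-0.2,0.1,0],[-0.8,-0.2,0.1,0],[-0.8,-0.2,0,0],[-0.8,-0.2,0,0],[-0.8,-0.2,0,0]]' 1
```

```text
t: 5.33
ee_pos: [527.0, 38.8, 253.4]
ee_rot: [-0.34, 3.056, -0.011]
wrist_force: [0.8, 0.5, -0.2]
grip_width: 0.005
t: 5.83
ee_pos: [472.5, 25.6, 256.3]
ee_rot: [-0.341, 3.059, -0.01]
wrist_force: [0.0, 0.5, 0.4]
grip_width: 0.004
```

```bash
python3 -m handwheel '[[-0.6,-0.1,-0.1,0],[-0.6,-0.1,-0.1,0],[-0.6,-0.1,-0.1,0],[-0.6,-0.1,0,0],[-0.6,-0.1,0,0],[-0.6,-0.1,0,0],[0,0,0,0],[0,0,0,0],[0,0,0,0],[0,0,0,0]]' 1
python3 - <<'E'
from h import *
a=snap("side","pics/s3.png")[110:330,200:440]; b=env.read_camera("top")[140:340,200:420]
cv2.imwrite("pics/v3.png",np.hstack([cv2.resize(a,(400,367)),cv2.resize(b,(400,367))])[:,:,::-1])
E
```

```text
t: 6.67
ee_pos: [430.5, 18.3, 252.6]
ee_rot: [-0.341, 3.06, -0.01]
wrist_force: [-0.0, -0.3, 0.3]
grip_width: 0.001
```

View pics/v3.png

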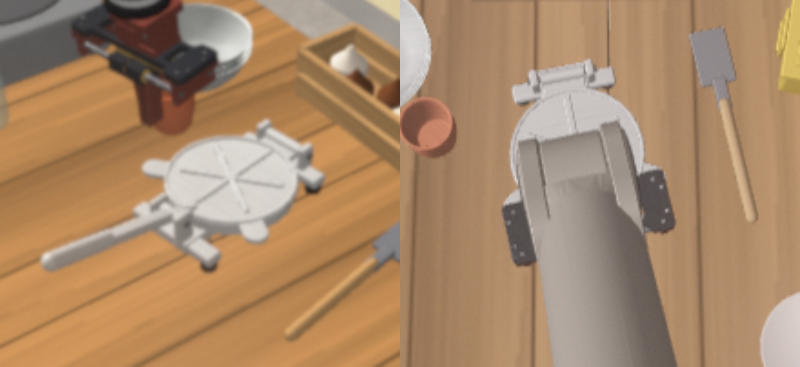

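The lever lies on the front stop and the press hasn't moved. A vertical finger can't get under a lug, so I'll see whether the inner reach limit tilts the tips outward, which would help.

```bash
python3 -m handwheel '[[-2,0,0,0],[-2,0,0,0],[-2,0,0,0],[-2,0,0,0],[-2,0,0,0],[-2,0,0,0]]' 1; python3 -c "
from h import *
o=env.get_obs();print(o['joint_pos'].round(2),R.from_rotvec(o['ee_rot']).as_matrix()[:,2].round(3))"
```

```text
t: 7.27
ee_pos: [311.1, 18.4, 252.8]
ee_rot: [-0.338, 3.058, -0.016]
wrist_force: [0.6, -0.4, 0.3]
grip_width: 0.006
[-0.64 -0.27  0.29  2.36  0.12  0.98  1.37] [ 0.066 -0.003 -0.998]
```

```bash
python3 -m handwheel '[[-1.5,0,0,0],[-1.5,0,0,0],[-1.5,0,0,0],[-1.5,0,0,0],[-1.5,0,0,0],[-1.5,0,0,0]]' 1; python3 -c "
from h import *
o=env.get_obs();print(o['joint_pos'].round(2),R.from_rotvec(o['ee_rot']).as_matrix()[:,2].round(3))"
```

```text
t: 7.77
ee_pos: [254.8, 18.2, 253.3]
ee_rot: [-0.346, 3.053, -0.012]
wrist_force: [-0.6, -0.7, -0.4]
grip_width: 0.003
[-0.02 -0.34 -0.24  2.41 -0.07  0.99  1.59] [ 0.069 -0.    -0.998]
```

The tool doesn't tilt at the limit, so I'll use friction: press the finger's front face on the round end of the right lug, partly radially (so little yaw moment on the press), and raise it. Going above the standoff for a look.

```bash
python3 -m handwheel '[[2.8,-1.5,0,3.4],[2.8,-1.5,0,3.4],[2.8,-1.5,0,3.4],[2.8,-1.5,0,3.4],[2.8,-1.5,0,3.4],[2.8,-1.5,0,3.4],[2.8,-1.5,0,3.4],[2.8,-1.5,0,3.4],[0,0,0,0]]' 1
python3 - <<'E'
from h import *
p=env.camera_params("wrist"); i=snap("wrist","pics/w4.png")
for n,X in [("pivot",(453,22,64)),("hinge",(682,62,53)),("lugLend",(486,142,49)),("lugRend",(524,-80,49)),("lugRc",(530.5,-64,53)),("tip",env.get_obs()['ee_pos']-[0,0,19])]: print(n,proj(p,X).round())
M=R.from_rotvec(env.get_obs()['ee_rot']).as_matrix();print(M.round(3))
# segment bright press in top view? lugs
E
```

```text
t: 8.52
ee_pos: [489.0, -111.4, 252.3]
ee_rot: [-1.086, 2.87, -0.002]
wrist_force: [0.3, -0.7, 1.2]
grip_width: 0.009
pivot [468. 269.]
hinge [320. 438.]
lugLend [521. 363.]
lugRend [320. 245.]
lugRc [329. 264.]
tip [321. 303.]
[[-0.749 -0.659  0.066]
 [-0.659  0.751  0.026]
 [-0.067 -0.025 -0.997]]
```

View pics/w4.png

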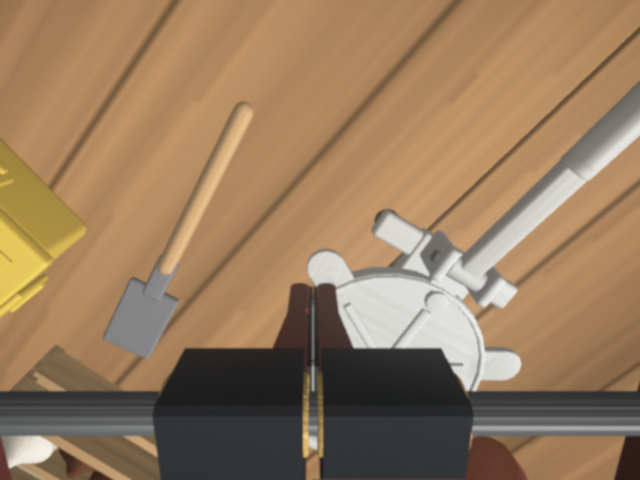

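The right lug's round end is at (329,267) against (329,264) predicted. Descending in front of it.

```bash
python3 -m handwheel '[[-0.3,0.3,-3.2,0],[-0.2,0.3,-3.3,0],[0,0,-3.3,0],[0,0,-3.3,0],[0,0,-3.3,0],[0,0,-2.5,0],[0,0,-0.6,0],[0,0,0,0]]' 1
```

```text
t: 9.23
ee_pos: [477.6, -99.6, 52.8]
ee_rot: [-1.075, 2.872, 0.002]
wrist_force: [-0.1, -0.3, 0.9]
grip_width: 0.004
```

```bash
python3 -m handwheel '[[1,0.1,0,0],[1.2,0.4,0,0],[0.4,0.4,0,0],[0,0,0,0]]' 1; python3 -m handwheel '[[0.3,0.25,0,0],[0.3,0.25,0,0]]' 1;
```

```text
t: 9.57
ee_pos: [508.6, -89.1, 57.6]
ee_rot: [-1.071, 2.867, -0.001]
wrist_force: [0.3, -0.4, -0.1]
grip_width: 0.005
t: 9.73
ee_pos: [516.5, -83.9, 59.7]
ee_rot: [-1.071, 2.864, -0.003]
wrist_force: [-8.7, -8.1, 0.3]
grip_width: 0.009
```

```bash
python3 -m handwheel '[[0.15,0.13,0.2,0],[0.15,0.13,0.3,0]]' 1;  python3 -m handwheel '[[0.15,0.13,0.4,0],[0.15,0.13,0.4,0]]' 1;
```

```text
t: 9.9
ee_pos: [516.0, -83.8, 63.7]
ee_rot: [-1.071, 2.872, -0.004]
wrist_force: [-2.8, -2.6, -4.1]
grip_width: 0.007
t: 10.07
ee_pos: [515.4, -83.0, 70.7]
ee_rot: [-1.07, 2.88, -0.002]
wrist_force: [-3.0, -5.5, -4.1]
grip_width: 0.005
```

```bash
python3 - <<'E'
from h import *
a=snap("side","pics/s5.png")[170:290,270:410]
cv2.imwrite("pics/v5.png",cv2.resize(a,(700,600),interpolation=cv2.INTER_CUBIC)[:,:,::-1])
print(env.get_obs()['wrist_force'])
E
```

```text
[-4.07613199 -4.74074385 -3.34359222]
```

View pics/v5.png

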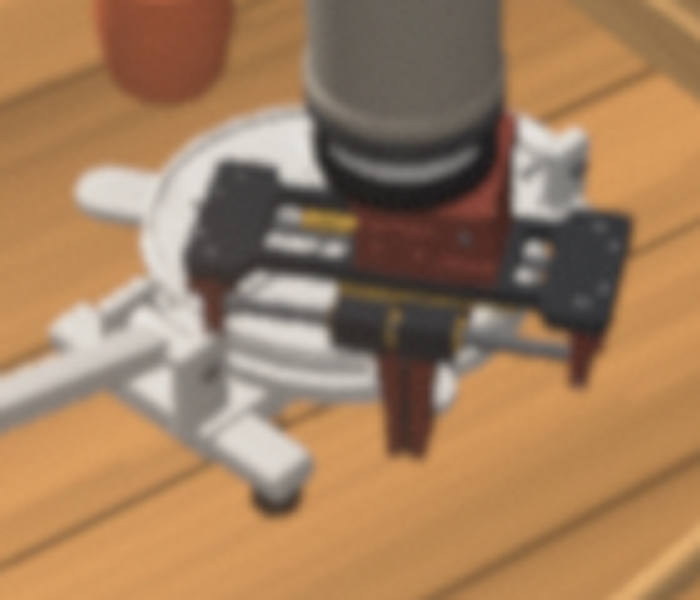

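The plate's front edge has lifted off the base (gap visible under the rim left of the fingers), and the press stands still. Friction holds, so I'll raise along the hinge arc with a slightly firmer push.

```bash
python3 -m handwheel '[[0.2,0.15,0.4,0],[0.2,0.15,0.4,0],[0.2,0.15,0.4,0],[0.2,0.15,0.4,0]]' 1;  python3 -m handwheel '[[0.25,0.15,0.4,0],[0.25,0.15,0.4,0],[0.25,0.15,0.4,0],[0.25,0.15,0.4,0]]' 1;
```

```text
t: 10.45
ee_pos: [516.0, -82.2, 85.9]
ee_rot: [-1.068, 2.898, -0.002]
wrist_force: [-3.9, -5.8, -3.1]
grip_width: 0.008
t: 10.78
ee_pos: [518.0, -81.8, 100.9]
ee_rot: [-1.065, 2.916, -0.002]
wrist_force: [-3.8, -5.5, -2.7]
grip_width: 0.007
```

```bash
python3 -m handwheel '[[0.3,0.15,0.4,0],[0.3,0.15,0.4,0],[0.3,0.15,0.4,0],[0.35,0.15,0.4,0]]' 1;  python3 -m handwheel '[[0.4,0.15,0.4,0],[0.4,0.15,0.4,0],[0.4,0.15,0.4,0],[0.4,0.15,0.4,0]]' 1;python3 - <<'E'
from h import *
a=snap("side","pics/s6.png")[150:290,270:430]
cv2.imwrite("pics/v6.png",cv2.resize(a,(640,560),interpolation=cv2.INTER_CUBIC)[:,:,::-1])
E
```

```text
t: 11.12
ee_pos: [521.4, -81.0, 115.6]
ee_rot: [-1.065, 2.937, -0.0]
wrist_force: [-5.7, -4.5, -2.6]
grip_width: 0.006
t: 11.45
ee_pos: [525.7, -80.2, 129.6]
ee_rot: [1.062, -2.95, -0.005]
wrist_force: [-7.1, -4.6, -1.1]
grip_width: 0.002
```

View pics/v6.png

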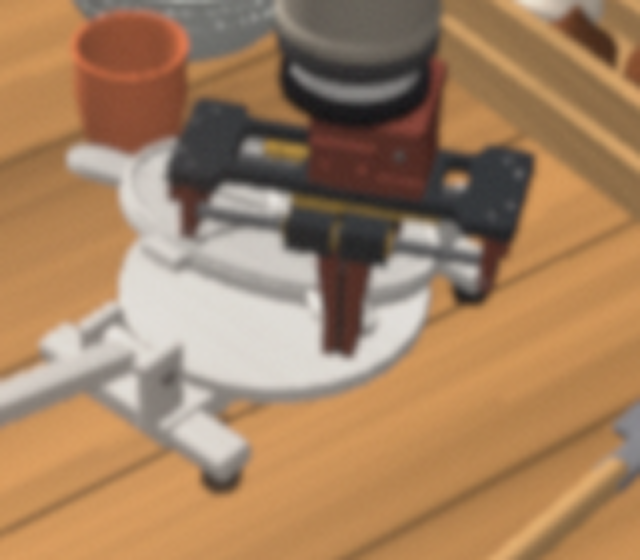

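```bash
python3 -m handwheel '[[0.5,0.12,0.4,0],[0.5,0.12,0.4,0],[0.5,0.12,0.4,0],[0.55,0.12,0.4,0],[0.55,0.12,0.4,0],[0.6,0.12,0.4,0]]' 1;  python3 -m handwheel '[[0.6,0.12,0.4,0],[0.6,0.12,0.4,0],[0.6,0.12,0.4,0],[0.6,0.12,0.35,0],[0.6,0.12,0.35,0],[0.6,0.12,0.35,0]]' 1
```

```text
t: 12.0
ee_pos: [534.7, -78.5, 149.9]
ee_rot: [1.038, -2.906, -0.023]
wrist_force: [-11.1, -3.6, 1.0]
grip_width: 0.005
t: 12.5
ee_pos: [545.8, -76.4, 169.5]
ee_rot: [1.014, -2.857, -0.043]
wrist_force: [-10.6, -2.1, 3.4]
grip_width: 0.006
```

```bash
python3 -m handwheel '[[0.7,0.12,0.3,0],[0.7,0.12,0.3,0],[0.7,0.12,0.3,0],[0.7,0.12,0.3,0],[0.7,0.12,0.3,0],[0.7,0.12,0.3,0]]' 1;  python3 -m handwheel '[[0.8,0.14,0.25,0],[0.8,0.14,0.25,0],[0.8,0.14,0.25,0],[0.8,0.14,0.25,0]]' 1;python3 - <<'E'
from h import *
a=snap("side","pics/s7.png")[120:280,270:450]; b=env.read_camera("top")[140:300,200:380]
cv2.imwrite("pics/v7.png",cv2.resize(np.hstack([a,b]),(800,356),interpolation=cv2.INTER_CUBIC)[:,:,::-1])
E
```

```text
t: 13.0
ee_pos: [559.1, -74.0, 186.9]
ee_rot: [0.986, -2.797, -0.069]
wrist_force: [-12.9, -2.5, 7.8]
grip_width: 0.008
t: 13.33
ee_pos: [570.6, -72.0, 199.3]
ee_rot: [0.965, -2.754, -0.087]
wrist_force: [-14.7, -2.1, 11.3]
grip_width: 0.006
```

View pics/v7.png

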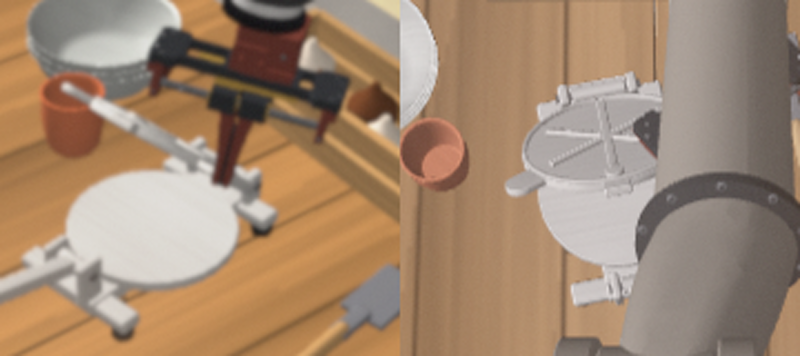

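The plate is open about 0.85 rad with the press unmoved, but the force points too far into the hinge. I'll use more z and less x.

```bash
python3 -m handwheel '[[0.5,0.1,0.6,0],[0.5,0.1,0.6,0],[0.5,0.1,0.6,0]]' 1;  python3 -m handwheel '[[0.6,0.1,0.5,0],[0.6,0.1,0.5,0],[0.6,0.1,0.5,0],[0.6,0.1,0.5,0]]' 1
```

```text
t: 13.68
ee_pos: [585.0, -67.8, 219.4]
ee_rot: [0.965, -2.753, -0.089]
wrist_force: [0.1, 0.0, 0.1]
grip_width: 0.005
t: 14.02
ee_pos: [613.9, -61.4, 243.3]
ee_rot: [0.971, -2.758, -0.087]
wrist_force: [0.1, 0.7, -0.4]
grip_width: 0.008
```

```bash
cat > ang.py <<'E'
from h import *
def sat(i,q):
    u,v=q.round().astype(int); s=cv2.cvtColor(i,cv2.COLOR_RGB2HSV)[v-1:v+2,u-1:u+2]; return int(s[...,1].mean())
def W(x,y,z): return np.array([569+.985*x-.17*y,42+.17*x+.985*y,z])
def lug(a,sgn): return W(115-171.5*np.cos(a),sgn*97.9,53+171.5*np.sin(a))
im={n:snap(n,f"pics/a{n}{env.get_obs()['t']:.1f}.png") for n in("top","side")}
for a in np.arange(0,2.1,.1):
    print(round(a,1),[ (n,sg,sat(im[n],proj(env.camera_params(n),lug(a,sg)))) for n in im for sg in(1,-1)])
print(env.get_obs()['wrist_force'].round(1))
E
python3 ang.py
```

```text
0.0 [('top', 1, 9), ('top', -1, 28), ('side', 1, 14), ('side', -1, 13)]
0.1 [('top', 1, 9), ('top', -1, 29), ('side', 1, 103), ('side', -1, 14)]
0.2 [('top', 1, 9), ('top', -1, 29), ('side', 1, 138), ('side', -1, 13)]
0.3 [('top', 1, 90), ('top', -1, 29), ('side', 1, 139), ('side', -1, 12)]
0.4 [('top', 1, 98), ('top', -1, 29), ('side', 1, 149), ('side', -1, 12)]
0.5 [('top', 1, 100), ('top', -1, 29), ('side', 1, 155), ('side', -1, 12)]
0.6 [('top', 1, 98), ('top', -1, 28), ('side', 1, 158), ('side', -1, 11)]
0.7 [('top', 1, 98), ('top', -1, 18), ('side', 1, 160), ('side', -1, 11)]
0.8 [('top', 1, 99), ('top', -1, 23), ('side', 1, 160), ('side', -1, 12)]
0.9 [('top', 1, 99), ('top', -1, 28), ('side', 1, 18), ('side', -1, 144)]
1.0 [('top', 1, 99), ('top', -1, 27), ('side', 1, 8), ('side', -1, 143)]
1.1 [('top', 1, 99), ('top', -1, 28), ('side', 1, 7), ('side', -1, 142)]
1.2 [('top', 1, 101), ('top', -1, 28), ('side', 1, 8), ('side', -1, 137)]
1.3 [('top', 1, 102), ('top', -1, 27), ('side', 1, 8), ('side', -1, 127)]
1.4 [('top', 1, 101), ('top', -1, 27), ('side', 1, 8), ('side', -1, 124)]
1.5 [('top', 1, 101), ('top', -1, 28), ('side', 1, 7), ('side', -1, 121)]
1.6 [('top', 1, 101), ('top', -1, 27), ('side', 1, 45), ('side', -1, 53)]
1.7 [('top', 1, 99), ('top', -1, 26), ('side', 1, 143), ('side', -1, 51)]
1.8 [('top', 1, 101), ('top', -1, 28), ('side', 1, 49), ('side', -1, 38)]
1.9 [('top', 1, 102), ('top', -1, 27), ('side', 1, 13), ('side', -1, 68)]
2.0 [('top', 1, 93), ('top', -1, 27), ('side', 1, 18), ('side', -1, 46)]
[0.1 0.1 0.5]
```

The finger slipped past the lug (it had started only 4 mm below its underside) and the plate dropped shut; its left lug is back at angle 0. I'll retry with the tips about 20 mm under the lug. The tool's accumulated tilt can help too: after a half turn about z the tips lead under the lug. Checking that and the press position.

```bash
python3 -m handwheel '[[-2,-1,0.5,0],[-3,-1,0.5,0],[-3,-1,0,0],[-3,-1,0,0],[-2.5,-1,0,0],[0,0,0,0]]' 1; python3 - <<'E'
from h import *
o=env.get_obs();print(o['joint_pos'].round(2));print(R.from_rotvec(o['ee_rot']).as_matrix().round(3))
a=env.read_camera("top").astype(float);b=cv2.imread("pics/top0.png")[:,:,::-1].astype(float)
# press shift: register left half (left lug + left foot ends) between the pictures
for x0,x1,y0,y1 in[(250,285,235,270),(258,285,172,200)]:
    A=cv2.cvtColor(a.astype('uint8'),7)[y0:y1,x0:x1].astype('float32');B=cv2.cvtColor(b.astype('uint8'),7)[y0:y1,x0:x1].astype('float32')
    print(cv2.phaseCorrelate(B,A,cv2.createHanningWindow(A.shape[::-1],cv2.CV_32F)))
E
```

```text
t: 14.62
ee_pos: [474.1, -111.5, 250.7]
ee_rot: [0.974, -2.755, -0.089]
wrist_force: [0.0, -0.8, -0.9]
grip_width: 0.006
[-0.04  0.28  0.14  1.85  0.    1.24  2.36]
[[-0.757 -0.614 -0.224]
 [-0.627  0.779 -0.016]
 [ 0.184  0.128 -0.975]]
((-0.020283119822593676, 0.06418007597509146), 0.9736074433650499)
((0.5296362758465758, 0.057224195668403866), 0.9899564585567993)
```

```bash
python3 -c "
from h import *
o=env.get_obs();M=R.from_rotvec(o['ee_rot']).as_matrix();print((M.T@(np.array(env.camera_params('wrist')['eye'])-o['ee_pos'])).round())"
python3 -m handwheel '[[0,0,0,-7],[0,0,0,-7],[0,0,0,-7],[0,0,0,-7],[0,0,0,-7],[0,0,0,-7],[0,0,0,-7],[0,0,0,-7],[0,0,0,-7],[0,0,0,-7],[0,0,0,-7],[0,0,0,-7],[0,0,0,-7]]' 1;python3 -m handwheel '[[0,0,0,-7],[0,0,0,-7],[0,0,0,-7],[0,0,0,-7],[0,0,0,-7],[0,0,0,-7],[0,0,0,-7],[0,0,0,-7],[0,0,0,-7],[0,0,0,-7],[0,0,0,-7],[0,0,0,-7],[0,0,0,0]]' 1;python3 -c "
from h import *
o=env.get_obs();print(o['joint_pos'].round(2));print(R.from_rotvec(o['ee_rot']).as_matrix().round(3))"
```

```text
[  80.   -0. -143.]
t: 15.75
ee_pos: [490.0, -104.0, 249.5]
ee_rot: [-1.371, -2.697, -0.299]
wrist_force: [-0.2, 0.3, -0.1]
grip_width: 0.005
t: 16.83
ee_pos: [503.2, -98.7, 250.6]
ee_rot: [2.875, 1.046, 0.333]
wrist_force: [0.5, 0.9, -0.3]
grip_width: 0.004
[-0.39  0.08  0.52  2.11 -0.12  0.74 -0.67]
[[ 0.746  0.628  0.224]
 [ 0.642 -0.767  0.014]
 [ 0.18   0.133 -0.975]]
```

```bash
python3 -m handwheel '[[-1,-0.5,-3,0],[-1,-0.5,-3.2,0],[0,0,-3.3,0],[0,0,-3.3,0],[0,0,-3.3,0],[0,0,-2.8,0],[0,0,0,0]]' 1
```

```text
t: 17.42
ee_pos: [491.8, -106.7, 58.3]
ee_rot: [2.846, 1.101, 0.351]
wrist_force: [-0.1, 0.8, 0.0]
grip_width: 0.004
```

```bash
python3 -m handwheel '[[0.3,0.7,-0.7,0],[0.5,0.7,-0.4,0],[0.3,0.3,-0.1,0],[0,0,0,0]]' 1; python3 -m handwheel '[[0.3,0.25,-0.1,0],[0.3,0.25,-0.1,0]]' 1
```

```text
t: 17.75
ee_pos: [507.2, -88.5, 47.5]
ee_rot: [2.841, 1.109, 0.355]
wrist_force: [0.6, -0.7, 0.4]
grip_width: 0.005
t: 17.92
ee_pos: [515.5, -82.7, 47.9]
ee_rot: [2.837, 1.111, 0.361]
wrist_force: [-0.8, 0.4, 1.2]
grip_width: 0.006
```

```bash
python3 -m handwheel '[[0.3,0.2,-0.1,0],[0.2,0.15,0,0]]' 1; python3 -m handwheel '[[0.15,0.13,0.3,0],[0.15,0.13,0.4,0],[0.15,0.13,0.4,0]]' 1
```

```text
t: 18.08
ee_pos: [516.2, -82.1, 46.8]
ee_rot: [2.84, 1.107, 0.352]
wrist_force: [-5.8, -5.5, 0.7]
grip_width: 0.007
t: 18.33
ee_pos: [515.9, -82.1, 56.9]
ee_rot: [2.843, 1.1, 0.339]
wrist_force: [-2.7, -5.7, -3.3]
grip_width: 0.006
```

```bash
python3 -m handwheel '[[0.2,0.15,0.4,0],[0.2,0.15,0.4,0],[0.2,0.15,0.4,0],[0.2,0.15,0.4,0],[0.25,0.15,0.4,0],[0.25,0.15,0.4,0],[0.25,0.15,0.4,0],[0.25,0.15,0.4,0]]' 1;  python3 -m handwheel '[[0.3,0.15,0.4,0],[0.3,0.15,0.4,0],[0.3,0.15,0.4,0],[0.35,0.15,0.4,0],[0.4,0.15,0.4,0],[0.4,0.15,0.4,0],[0.4,0.15,0.4,0],[0.4,0.15,0.4,0]]' 1; python3 -c "
from h import *
print(R.from_rotvec(env.get_obs()['ee_rot']).as_matrix()[2].round(3))"
```

```text
t: 19.0
ee_pos: [518.7, -81.4, 87.4]
ee_rot: [2.853, 1.08, 0.301]
wrist_force: [-4.3, -4.1, -3.1]
grip_width: 0.006
t: 19.67
ee_pos: [526.1, -79.9, 116.0]
ee_rot: [2.869, 1.066, 0.246]
wrist_force: [-6.3, -5.4, -0.7]
grip_width: 0.004
[ 0.125  0.122 -0.985]
```

```bash
python3 -m handwheel '[[0.4,0.1,0.5,0],[0.4,0.1,0.5,0],[0.4,0.1,0.5,0],[0.45,0.1,0.5,0],[0.45,0.1,0.5,0],[0.45,0.1,0.5,0]]' 1;  python3 -m handwheel '[[0.5,0.1,0.5,0],[0.5,0.1,0.5,0],[0.5,0.1,0.5,0],[0.5,0.1,0.5,0],[0.5,0.1,0.5,0]]' 1; python3 -c "
from h import *
print(R.from_rotvec(env.get_obs()['ee_rot']).as_matrix()[2].round(3))"
```

```text
t: 20.17
ee_pos: [538.3, -77.7, 144.5]
ee_rot: [2.88, 1.062, 0.21]
wrist_force: [-4.6, -2.7, -1.4]
grip_width: 0.003
t: 20.58
ee_pos: [554.5, -74.7, 169.5]
ee_rot: [2.888, 1.061, 0.185]
wrist_force: [-5.1, -2.8, -0.6]
grip_width: 0.009
[ 0.092  0.097 -0.991]
```

```bash
python3 -m handwheel '[[0.6,0.12,0.35,0],[0.6,0.12,0.35,0],[0.65,0.12,0.35,0],[0.65,0.12,0.35,0]]' 1;  python3 -m handwheel '[[0.7,0.12,0.35,0],[0.7,0.12,0.35,0],[0.7,0.12,0.35,0],[0.7,0.12,0.35,0]]' 1; python3 ang.py | awk '{print $1,$4,$7,$10,$13}'
```

```text
t: 20.92
ee_pos: [571.7, -73.2, 184.6]
ee_rot: [2.896, 1.059, 0.16]
wrist_force: [-8.8, -2.6, 5.9]
grip_width: 0.005
t: 21.25
ee_pos: [596.7, -71.3, 201.7]
ee_rot: [2.9, 1.055, 0.148]
wrist_force: [-5.1, -2.3, 2.9]
grip_width: 0.007
0.0 98), 35), 138), 92)]
0.1 99), 36), 138), 13)]
0.2 98), 36), 139), 12)]
0.3 99), 36), 139), 12)]
0.4 99), 35), 151), 10)]
0.5 99), 34), 155), 9)]
0.6 99), 34), 159), 9)]
0.7 100), 36), 159), 8)]
0.8 98), 35), 160), 12)]
0.9 98), 32), 19), 16)]
1.0 15), 32), 11), 133)]
1.1 98), 32), 7), 136)]
1.2 99), 30), 7), 20)]
1.3 99), 30), 8), 81)]
1.4 100), 29), 8), 129)]
1.5 100), 31), 7), 18)]
1.6 100), 31), 45), 14)]
1.7 101), 32), 145), 21)]
1.8 102), 85), 143), 22)]
1.9 101), 89), 63), 10)]
2.0 92), 79), 37), 114)]
[-4.1
```

The plate is at about 1.0 rad and the contact is healthy. Continuing over.

```bash
python3 -m handwheel '[[0.8,0.15,0.4,0],[0.8,0.15,0.4,0],[0.8,0.15,0.35,0],[0.85,0.15,0.3,0],[0.85,0.15,0.3,0]]' 1;  python3 -m handwheel '[[0.9,0.15,0.2,0],[0.9,0.15,0.2,0],[0.9,0.15,0.15,0],[0.9,0.15,0.1,0]]' 1
```

```text
t: 21.77
ee_pos: [639.5, -63.9, 221.6]
ee_rot: [2.899, 1.054, 0.151]
wrist_force: [-1.6, -2.6, 1.2]
grip_width: 0.0
t: 22.1
ee_pos: [681.4, -55.0, 229.7]
ee_rot: [2.897, 1.058, 0.159]
wrist_force: [-1.3, -1.3, 0.1]
grip_width: 0.004
```

```bash
python3 ang.py | awk '$1>0.9{print $1,$4,$7,$10,$13}'
```

```text
1.0 100), 39), 7), 12)]
1.1 99), 37), 7), 11)]
1.2 99), 36), 8), 11)]
1.3 100), 35), 8), 13)]
1.4 98), 34), 8), 10)]
1.5 15), 34), 11), 106)]
1.6 100), 32), 67), 130)]
1.7 100), 31), 145), 107)]
1.8 100), 30), 144), 40)]
1.9 101), 29), 94), 125)]
2.0 91), 28), 35), 125)]
[ 1.6]
```

```bash
python3 -m handwheel '[[0.7,0.12,0,0],[0.7,0.12,0,0],[0.7,0.12,0,0],[0.7,0.12,0,0],[0.7,0.12,-0.1,0],[0.7,0.12,-0.1,0],[0,0,0,0],[0,0,0,0],[0,0,0,0],[0,0,0,0]]' 1; python3 ang.py | awk '$1>0.9{print $1,$4,$7,$10,$13}'
```

```text
t: 23.03
ee_pos: [729.0, -43.1, 225.6]
ee_rot: [2.897, 1.064, 0.161]
wrist_force: [1.0, 0.1, 0.2]
grip_width: 0.004
1.0 19), 99), 8), 12)]
1.1 99), 101), 7), 12)]
1.2 100), 99), 7), 12)]
1.3 100), 44), 8), 12)]
1.4 99), 38), 7), 12)]
1.5 99), 37), 7), 12)]
1.6 99), 35), 45), 12)]
1.7 93), 33), 144), 13)]
1.8 95), 32), 144), 126)]
1.9 22), 33), 23), 124)]
2.0 12), 31), 12), 14)]
[ -0.2]
```

The plate now reads about 2.0 with no contact force. I'll retract straight back and up, then look.

```bash
python3 -m handwheel '[[-2,-0.5,0,0],[-3,-0.8,1,0],[-3,-1,2,0],[-3,-2,2,0],[-3,-3,1,0],[-1,-3.5,0,0],[0,-3.5,0,0],[0,-3.5,0,0],[0,-3,0,0],[0,0,0,0]]' 1; python3 - <<'E'
from h import *
a=snap("side","pics/s9.png")[90:330,200:480]; b=snap("top","pics/t9.png")[130:330,190:420]
cv2.imwrite("pics/v9.png",np.hstack([cv2.resize(a,(400,343)),cv2.resize(b,(400,343))])[:,:,::-1])
E
```

```text
t: 23.97
ee_pos: [568.7, -254.2, 288.9]
ee_rot: [2.895, 1.076, 0.17]
wrist_force: [-0.2, -0.9, 0.3]
grip_width: 0.002
```

View pics/v9.png

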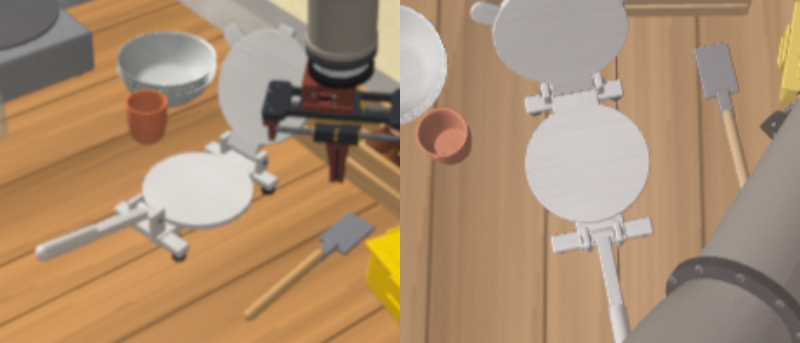

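Lever and plate both lie open, and the cup and spatula are where they were. One shift check, then I hand it in.

```bash
python3 - <<'E'
from h import *
A=cv2.imread("pics/t9.png",0).astype('float32');B=cv2.imread("pics/top0.png",0).astype('float32')
for n,(x0,x1,y0,y1) in dict(footFL=(268,292,258,284),footFR=(318,342,252,276),footBL=(254,276,178,204),cup=(195,235,190,230),spat=(355,388,150,200)).items():
    print(n,np.round(cv2.phaseCorrelate(B[y0:y1,x0:x1],A[y0:y1,x0:x1],cv2.createHanningWindow((x1-x0,y1-y0),cv2.CV_32F))[0],2))
print(env.sign_off())
E
```

```text
footFL [-0.04  0.58]
footFR [0.05 0.01]
footBL [-0.12  0.41]
cup [ 0.15 -0.04]
spat [-0.02  0.05]
the job is handed in; nothing more can be done
None
```

The tortilla press is open and handed in at about 24 s of the 64 s allowed. The lever lies on its front stop, and the plate leans back at about 2.0 rad on its own weight, with the robot touching nothing.

- **Lever:** I pushed the lever over from behind its round end with the closed fingers, and it fell on to the front stop.
- **Plate, first try:** I raised it by the right lug, but the fingers slipped off at about 0.85 rad and the plate dropped shut.
- **Plate, second try:** With the fingertips further under the lug, it went past upright and on to its stop.
- **Forces:** The highest force I read while pushing was about 19 N, with nothing held between the fingers.

**Last checks:**
- **Cup and spatula:** Compared with the first picture, both are within 0.2 px of where they stood.
- **Press feet:** They show 0 to 0.6 px of movement, so the press may have shifted by up to about 1.5 mm. That could also come from the changed picture around the feet.
- **Other objects:** I didn't measure the bowls, tub, mortar, salt jar and dish at the end. The fingers and gripper never went near them.

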